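Cycle the lever press on the quick-release socket

ROBOT

A 6-joint arm with a two-finger parallel gripper is mounted at the origin on the work surface. World frame = base frame: x ahead of the robot, y to its left, z up, the work surface at z = 0. Lengths are in m, angles in degrees, forces in N, time in s.
With the tool pointing down it reaches from about 0.325 to 0.85 m from the base axis. Payload 15.5 kg.
Tool frame: the origin (TCP) lies at the very end of the fingers, on their centre line; the grasp point (between the pads) lies arm.grip_depth behind it (arm.grip_depth is the distance from the TCP to the grasp point, in m); z points along the fingers, y is the direction in which the jaws open and shut (so a half turn about z gives the same grasp; the last joint's range is limited). The gripper opens to 91 mm and grips with 3 to 60 N. Pads are 32 mm wide; open, the fingers measure 118 mm over their backs; the gripper's body (76 mm by 178 mm) begins 60 mm behind the grasp point.
Start: joints at [-72.107, 28.281, 77.091, -0, 74.628, -5.472], TCP at [0.248, -0.574, 0.214] pointing down, gripper open.
Joint ranges: [-166.48, 166.48], [-47.26, 123.95], [12.59, 153.08], [-70.14, 250.14], [6.76, 159.57], [-176.63, 176.63]. Speed limits (degrees/s): [108.29, 108.29, 147.25, 172.46, 172.46, 172.46].

INTERFACE

Orientations are given as a 3x3 rotation matrix whose columns are the frame's x, y, z axes.
In Python, from rig import arm gives the robot as it stands. Calls block until the motion is done:
- arm.move_to(position, orientation): joint-space move of the TCP to a pose.
- arm.move_l(position, orientation=None, feed=0.15): straight line of the TCP; orientation=None keeps the orientation; feed is the mean speed in m/s.
- arm.move_joints(angles): joint-space move.
- arm.grip(opening): finger opening in m; the grip force is fixed at half the most; returns when the fingers have stopped.
- arm.sleep(seconds).
- arm.solve_ik(position, orientation): joint angles nearest the present ones, or None.
- arm.snapshot(name): name is "side" or "top"; returns the picture (400x640x3 uint8, red, green, blue); there is no depth.
- arm.get_calibration(name): a dict with "intrinsics" (3x3 intrinsics, pixels), "cam_to_world" (4x4, takes a point from camera to world coordinates). Camera axes: x right, y down, z forward; pixel columns grow to the right and rows downward; lengths in m; the calibration is good to about 2 mm. A picture is of the moment at which its call begins. get_calibration takes no time and is no camera call.
A pose or a line that the arm cannot do raises arm.Unreachable and nothing moves.
- arm.sign_off(): hands the job in, once; it reports no verdict.
Readings, each from a call of its own:
- arm.current_t(): time.
- arm.current_joint_positions(): joint angles.
- arm.current_dq(): joint speeds.
- arm.current_tau(): joint torques, N m.
- arm.current_ee_pos(): TCP position.
- arm.current_tool_rot(): TCP orientation.
- arm.current_force(): force on the tool from outside, world axes, zero at the start.
- arm.current_torque(): the same for the moment, N m.
- arm.current_width(): finger opening in m.
Only numpy, scipy, OpenCV 4.12 (cv2) and the standard library are available. Lean on these libraries where they do the work, as an engineer would, in place of code of your own. Each camera call takes 0.05 s, during which the arm holds its last target.

TASK

Two hand-lever presses stand on the bench; use the one that has the tall steel quick-release socket standing in its nest, not the one with the bronze bushing. Pull its sprung lever all the way down to the stop so that the plunger opens the socket's valve, then ease the lever back up slowly, taking at least three seconds and never letting it snap, until it rests at its upper stop, and let go. Leave the other press's lever alone and the socket standing in its nest.

Things in the scene. Friction and masses are not known exactly. Their poses are not given: they have to be found in the camera images.
- test_grip (a point): Middle of the lever's hand grip: level black round bar, 24 mm thick, 125 mm long, across the robot side of the press with the socket, 295 mm above the bench at rest. Clear above and along both sides; a 14 mm arm carries it 78 mm towards +y. y runs along grip and hinge axis; at rest z is up, x points to the press's back (press yaw up to 0.3 rad either way); x and z tilt with the lever.
- test_lever (a joint): Lever angle, rad: 0 at the upper stop, 1.0 at the lower. Its level hinge lies 120 mm along +x and 120 mm along -z (grip's axes) from the grip, 175 mm above the bench: radius 170 mm. At rest the arm rises 45 degrees towards the robot; pulled, the grip arcs towards the robot and down to 139 mm. A spring pushes back, 7 N at the grip at rest to 14 N fully down; let go, it snaps up.
- idle_lever (a joint): Lever angle, rad (0 at rest), of the other, alike press, which holds a bronze bushing with a hexagonal collar, 40 mm tall; leave it alone. Either press may be the left one. Each has a grey head 78 mm deep that reaches 30 mm in front of the hinge axis, its top 210 mm above the bench; its column stands at the +y side.
- socket: Steel quick-release socket: upright hollow sleeve, 41 mm in diameter, 60 mm tall, open at the top, standing loose in the shallow round nest on the base of the press to be used, under its plunger, which dips 15 mm into it at full stroke. Origin at the centre of its underside, z up. It marks the press and stays where it is.

How it is judged (in metres and radians):
On the way:
1. the lever of the press with the socket is pulled down to its lower stop (value of joint test_lever above 0.9 rad), for 0.1 s.
At the end, for the whole second after the job is handed in: after a full stroke (lever at least 0.9 rad down), the lever is back within 0.06 rad of its upper stop, the other press's lever is at rest (within 0.06 rad), and the socket stands upright (within 10 degrees) in its nest, within 12 mm of where it began (value of joint each of test_lever, idle_lever below 0.06 rad and distance of socket from where it was at the start of the episode below 0.012 m and angle between socket's own z axis and vertical below 0.17 rad); the robot touches nothing.
It fails at once if the lever snaps back: it rises faster than 1.2 rad/s before its last 0.12 rad (value of joint test_lever above 0.12 rad and velocity of joint test_lever below -1.2 rad/s).
It fails at once if the other press's lever is moved by more than 0.12 rad (value of joint idle_lever above 0.12 rad).
It also fails if it takes over 48 s, if anything falls off the work surface, if the arm or the gripper's body presses on something with over 40 N, if the wrist force passes 120 N, or if a joint passes its speed limit or range.

## Working session

There is one attempt and no reset: what is moved stays moved. The work goes in short steps, each a Python script; the robot and the scene stay as the last script left them, time stands still between calls to the robot, and variables do not carry over. Pictures are saved under pics/ and viewed, and the job is handed in when it is done.

```bash
mkdir -p pics
python3 - <<'E'
from rig import arm
import cv2
for n in ("side","top"):
    cv2.imwrite(f"pics/{n}0.png",arm.snapshot(n)[:,:,::-1])
    c=arm.get_calibration(n);print(n,c["intrinsics"],c["cam_to_world"])
print(arm.current_t(),arm.grip_depth,arm.current_tool_rot(),arm.current_width())
E
```

```text
side [[448.41414162   0.         318.30071493]
 [  0.         448.41414162 192.11346639]
 [  0.           0.           1.        ]] [[ 0.96481962 -0.18004764  0.19158796  0.40580536]
 [-0.26250853 -0.61931955  0.73995444 -0.8180519 ]
 [-0.01457288 -0.76421603 -0.64479569  0.87144927]
 [ 0.          0.          0.          1.        ]]
top [[380.63941052   0.         322.28762536]
 [  0.         380.63941052 199.79963402]
 [  0.           0.           1.        ]] [[-0.00893719 -0.99321863  0.11591756  0.50914076]
 [-0.99992525  0.00984395  0.0072523  -0.03545003]
 [-0.0083442  -0.11584408 -0.99323236  0.99775111]
 [ 0.          0.          0.          1.        ]]
0.1 0.0188 [[ 9.17985769e-01  3.96613229e-01 -2.74145339e-04]
 [ 3.96613300e-01 -9.17985256e-01  9.80052969e-04]
 [ 1.37040594e-04 -1.00840437e-03 -9.99999482e-01]] 0.09102389843647819
```

View pics/side0.png

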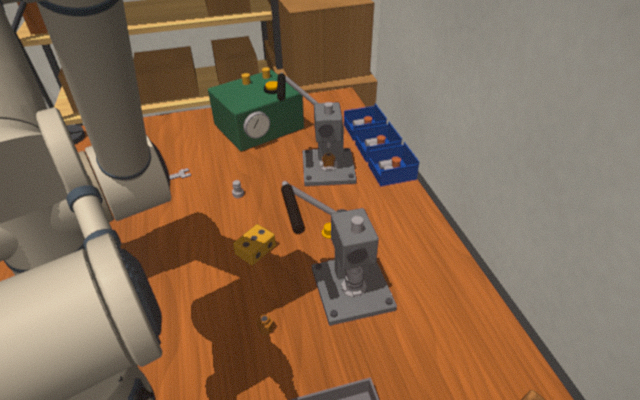

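View pics/top0.png

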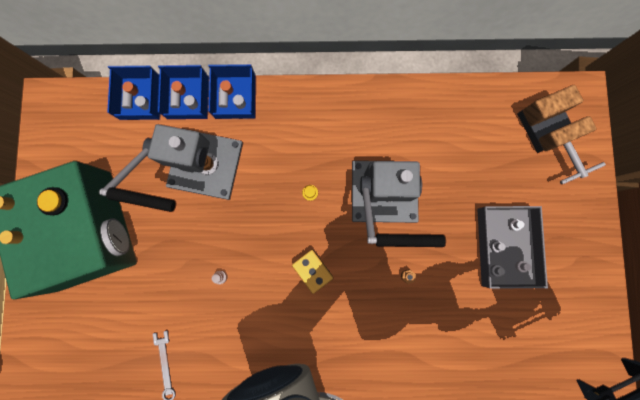

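The right-hand press (side ~(355,265), top ~(390,190)) seems to hold a grey sleeve, and the far one something bronze at ~(328,160). I'll zoom in to check and measure the grip.

```bash
cat > h.py <<'E'
import numpy as np,cv2
from rig import arm
def ray(n,px):
    c=arm.get_calibration(n);K=c["intrinsics"];T=c["cam_to_world"]
    d=T[:3,:3]@np.linalg.solve(K,[px[0],px[1],1.]);return T[:3,3],d/np.linalg.norm(d)
def onz(n,px,z):
    o,d=ray(n,px);return o+d*(z-o[2])/d[2]
def tri(a,b):
    (o1,d1),(o2,d2)=ray("side",a),ray("top",b)
    s=np.linalg.lstsq(np.c_[d1,-d2],o2-o1,rcond=None)[0]
    p,q=o1+s[0]*d1,o2+s[1]*d2;return (p+q)/2,np.linalg.norm(p-q)
def proj(n,P):
    c=arm.get_calibration(n);T=np.linalg.inv(c["cam_to_world"]);q=c["intrinsics"]@(T[:3,:3]@P+T[:3,3]);return q[:2]/q[2]
def grip(img,roi):
    x0,y0,x1,y1=roi
    m=(img[y0:y1,x0:x1].max(2)<38).astype(np.uint8)
    n,l,s,c=cv2.connectedComponentsWithStats(m);k=1+np.argmax(s[1:,4])
    pts=np.argwhere(l==k)[:,::-1]+[x0,y0]
    r=cv2.minAreaRect(pts.astype(np.float32));return r,len(pts)
E
python3 - <<'E'
from h import *
s=cv2.imread("pics/side0.png");t=cv2.imread("pics/top0.png")
rs=grip(s,(270,175,310,240));rt=grip(t,(370,225,455,255));print(rs,rt)
def ends(r):
    b=cv2.boxPoints(r); 
    e=[np.linalg.norm(b[i]-b[(i+1)%4]) for i in range(2)]
    return ((b[0]+b[3])/2,(b[1]+b[2])/2) if e[0]>e[1] else ((b[0]+b[1])/2,(b[2]+b[3])/2)
print(ends(rs[0]),ends(rt[0]))
print("top on z=.295",onz("top",rt[0][0],.295),[onz("top",e,.295) for e in ends(rt[0])])
print("side on z=.295",onz("side",rs[0][0],.295),[onz("side",e,.295) for e in ends(rs[0])])
print(tri(rs[0][0],rt[0][0]))
a=cv2.resize(s[190:330,280:400],None,fx=4,fy=4,interpolation=cv2.INTER_CUBIC)
b=cv2.resize(s[70:210,280:360],None,fx=4,fy=4,interpolation=cv2.INTER_CUBIC)
cv2.imwrite("pics/z1.png",np.hstack([a,b])[:, :800])
E
```

```text
(((296.0999755859375, 230.80001831054688), (5.366563320159912, 2.236067771911621), 26.56505012512207), 12) (((410.0, 239.5), (11.0, 68.0), 90.0), 744)
(array([293.69998, 229.60002], dtype=float32), array([298.49997, 232.00002], dtype=float32)) (array([376. , 239.5], dtype=float32), array([444. , 239.5], dtype=float32))
top on z=.295 [ 0.51630355 -0.19043607  0.295     ] [array([ 0.51686624, -0.1281883 ,  0.295     ]), array([ 0.51574169, -0.25259178,  0.295     ])]
side on z=.295 [ 0.50996054 -0.25011653  0.295     ] [array([ 0.50646019, -0.2459194 ,  0.295     ]), array([ 0.51344002, -0.25428863,  0.295     ])]
(array([ 0.51783182, -0.20145918,  0.24571798]), np.float64(0.0020732015053395326))
```

View pics/z1.png

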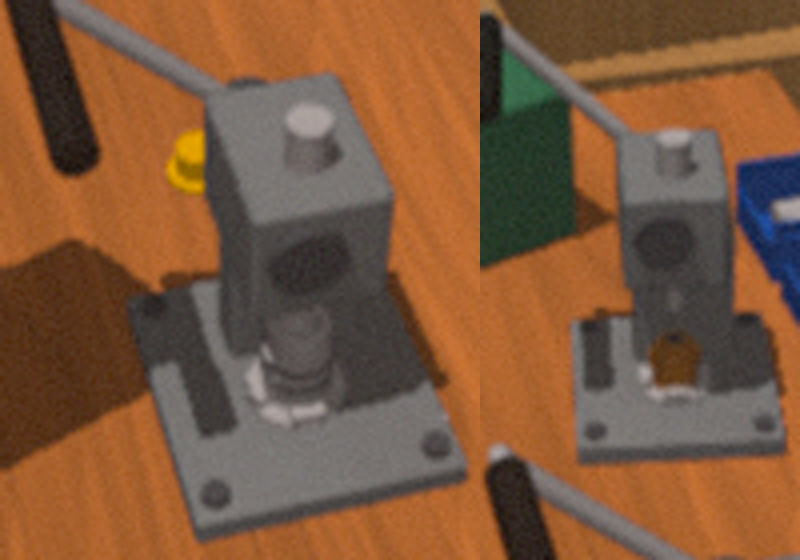

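The zoom confirms it: the right press (nearer the side camera) holds the tall grey sleeve, and the far one holds the bronze bushing. The top view gives a grip length of 124 mm at z = 0.295, which fits. Next I'll refine yaw and the side-view check, then test IK along the arc.

```bash
cat > g.py <<'E'
from h import *
def blob(img,roi,th):
    x0,y0,x1,y1=roi
    m=(img[y0:y1,x0:x1].max(2)<th).astype(np.uint8)
    n,l,s,c=cv2.connectedComponentsWithStats(m);k=1+np.argmax(s[1:,4])
    p=(np.argwhere(l==k)[:,::-1]+[x0,y0]).astype(float)
    c=p.mean(0);d=np.linalg.svd(p-c,full_matrices=False)[2][0]
    t=(p-c)@d;return c,d,t.min()-.5,t.max()+.5,len(p)
E
python3 - <<'E'
from g import *
s=cv2.imread("pics/side0.png");t=cv2.imread("pics/top0.png")
print(s[195:225:6,285:302].max(2))
for n,im,roi in(("top",t,(366,225,455,255)),("side",s,(276,180,308,236))):
  for th in (45,55,65):
    c,d,a,b,N=blob(im,roi,th)
    e=[onz(n,c+d*q,.295) for q in(a,b)];v=e[0]-e[1];v*=np.sign(v[1])
    print(n,th,N,c,"mid",(e[0]+e[1])/2,"len",np.linalg.norm(v),"yaw",np.arctan2(-v[0],v[1]))
# base plate / head yaw from top
E
```

```text
[[ 52  46  52  48  57  47  48  38  41  80 119 125 106  96 100 103 116]
 [ 46  35  48  52  54  47  50  43  42  41  43  97 149 163 163 163 173]
 [154  89  47  44  45  51  47  44  49  44  42  48  46  98 153 168 167]
 [182 177 133  72  38  43  38  45  51  49  51  47  43  39  45 102 151]
 [178 181 182 173 114  61  41  46  43  43  55  50  44  46  47  37  55]]
top 45 767 [409.95306389 239.99608866] mid [ 0.5153998  -0.19034065  0.295     ] len 0.1263446913618343 yaw -0.01903751218359728
top 55 797 [410.17565872 240.16562108] mid [ 0.51509709 -0.19031781  0.295     ] len 0.12644745881185282 yaw -0.023774547160588775
top 65 841 [409.73246136 240.17717004] mid [ 0.51506359 -0.19031337  0.295     ] len 0.12646792815206268 yaw -0.025197822176252757
side 45 140 [296.97142857 220.56428571] mid [ 0.51968959 -0.20661575  0.295     ] len 0.09982133736601313 yaw -0.11850929806020098
side 55 477 [292.53668763 209.11740042] mid [ 0.51671854 -0.18579741  0.295     ] len 0.14126277406774376 yaw -0.023312930898496575
side 65 513 [292.46393762 208.84990253] mid [ 0.51674765 -0.1853311   0.295     ] len 0.1422013116381393 yaw -0.02389109451869282
```

Both views agree: mid ≈ (0.516, -0.190, 0.295), yaw ≈ -0.024. Next is IK along the arc with the tool turning with the lever.

```bash
cat > plan.py <<'E'
from h import *
from scipy.spatial.transform import Rotation as Ro
yaw=-0.024; M=np.array([.5157,-.190,.295]); X=np.array([np.cos(yaw),np.sin(yaw),0]);Y=np.array([-np.sin(yaw),np.cos(yaw),0]);Z=np.array([0,0,1.])
H=M+.12*X-.12*Z
GD=arm.grip_depth
def pose(th,t0=0.,sgn=1,back=0.):
    R=Ro.from_rotvec(-Y*th).as_matrix()
    g=H+R@(M-H)
    zt=Ro.from_rotvec(-Y*(th+t0)).apply(-Z); xt=sgn*Y     # jaws open along yt, perpendicular to the bar
    yt=np.cross(zt,xt)
    return g+zt*(GD-back),np.c_[xt,yt,zt]
E
python3 - <<'E'
from plan import *
np.set_printoptions(precision=1,suppress=True)
for sgn in(1,-1):
  for t0 in(-.3,-.15,0):
    print(sgn,t0)
    for th in(0,.25,.5,.75,1.):
      q=arm.solve_ik(*pose(th,t0,sgn)); print(th,None if q is None else np.array(q))
    print("above",arm.solve_ik(*pose(0,t0,sgn,.09)))
E
```

```text
1 -0.3
0 [-22.7  27.7  70.5  -6.2  97.9 -21.3]
0.25 [-26.9  19.9  86.7  -1.3  76.  -25.2]
0.5 [-32.4  15.3 102.3   7.4  52.8 -35. ]
0.75 [-39.3  16.1 117.   32.2  30.1 -63.6]
1.0 [ -46.7   25.9  130.2  102.8   28.  -142.2]
above [-21.9  27.3  58.1  -6.3 110.6 -21.9]
1 -0.15
0 [-24.4  23.1  76.4  -3.4  88.3 -22.7]
0.25 [-29.4  16.   92.9   2.9  66.  -29.1]
0.5 [-35.9  13.  108.6  16.6  42.9 -45.2]
0.75 [-43.9  16.9 123.5  61.6  25.7 -96.1]
1.0 [ -51.9   32.7  136.4  120.7   42.4 -167.5]
above [-23.9  21.3  65.8  -3.3 100.8 -22.9]
1 0
0 [-26.5  18.9  82.6  -0.   78.5 -25.1]
0.25 [-32.4  12.8  99.2   8.8  55.9 -35.2]
0.5 [-40.1  11.8 115.1  32.1  34.3 -62.5]
0.75 [ -49.    20.1  129.9   93.7   30.3 -132.9]
1.0 [-57.1  43.3 142.1 127.   60.5 174.8]
above [-26.5  15.6  73.6  -0.   90.8 -25.1]
-1 -0.3
0 [-22.7  27.7  70.5  -6.2  97.9 158.7]
0.25 [-26.9  19.9  86.7  -1.3  76.  154.8]
0.5 [-32.4  15.3 102.3   7.4  52.8 145. ]
0.75 [-39.3  16.1 117.   32.2  30.1 116.4]
1.0 [-46.7  25.9 130.2 102.8  28.   37.8]
above [-21.9  27.3  58.1  -6.3 110.6 158.1]
-1 -0.15
0 [-24.4  23.1  76.4  -3.4  88.3 157.3]
0.25 [-29.4  16.   92.9   2.9  66.  150.9]
0.5 [-35.9  13.  108.6  16.6  42.9 134.8]
0.75 [-43.9  16.9 123.5  61.6  25.7  83.9]
1.0 [-51.9  32.7 136.4 120.7  42.4  12.5]
above [-23.9  21.3  65.8  -3.3 100.8 157.1]
-1 0
0 [-26.5  18.9  82.6  -0.   78.5 154.9]
0.25 [-32.4  12.8  99.2   8.8  55.9 144.8]
0.5 [-40.1  11.8 115.1  32.1  34.3 117.5]
0.75 [-49.   20.1 129.9  93.7  30.3  47.1]
1.0 [-57.1  43.3 142.1 127.   60.5  -5.2]
above [-26.5  15.6  73.6  -0.   90.8 154.9]
```

```bash
python3 - <<'E'
from plan import *
np.set_printoptions(precision=1,suppress=True)
for t0 in(-.45,-.55):
    print(t0)
    for th in np.linspace(0,1.02,7):
      q=arm.solve_ik(*pose(th,t0)); print(th,None if q is None else np.array(q))
    print("above",arm.solve_ik(*pose(0,t0,1,.09)),arm.solve_ik(*pose(0,t0,1,.18)))
p,R=pose(0,-.45,1,.18);print(p,R)
arm.move_to(p,R)
arm.move_l(pose(0,-.45,1,.09)[0],feed=.1)
print(arm.current_t(),arm.current_ee_pos(),arm.current_force())
for n in("side","top"): cv2.imwrite(f"pics/{n}1.png",arm.snapshot(n)[:,:,::-1])
E
python3 -c "
import cv2,numpy as np
cv2.imwrite('pics/b1.png',np.vstack([cv2.resize(cv2.imread(f'pics/{n}1.png'),(480,300)) for n in('side','top')]))"
```

```text
-0.45
0.0 [-21.3  32.4  64.8  -8.9 107.  -20.7]
0.17 [-23.5  26.5  75.8  -6.   92.6 -21.7]
0.34 [-26.3  21.7  86.3  -2.7  77.7 -24.2]
0.51 [-29.6  18.3  96.6   1.8  62.1 -29. ]
0.68 [-33.5  16.8 106.5   9.7  45.8 -38.2]
0.8500000000000001 [-37.8  18.1 116.   27.6  30.  -58.6]
1.02 [ -42.4   23.2  124.8   74.1   21.6 -109.2]
above [-20.2  33.5  50.5  -9.4 120.2 -21.8] [-19.3  37.2  32.  -10.9 134.9 -23.9]
-0.55
0.0 [-20.5  35.5  61.3 -10.7 112.9 -20.7]
0.17 [-22.5  29.6  72.   -7.8  98.8 -20.9]
0.34 [-24.9  24.5  82.4  -4.8  84.1 -22.6]
0.51 [-27.9  20.7  92.5  -1.1  68.8 -26.1]
0.68 [-31.3  18.6 102.3   4.7  52.8 -32.5]
0.8500000000000001 [-35.2  18.7 111.7  16.1  36.3 -45.7]
1.02 [-39.4  22.  120.4  47.   22.4 -79.6]
above [-19.3  37.7  45.7 -11.5 126.3 -22.3] [-18.3  42.9  24.5 -14.4 142.2 -26. ]
[ 0.6 -0.2  0.4] [[ 0.   0.9 -0.4]
 [ 1.  -0.   0. ]
 [ 0.  -0.4 -0.9]]
3.175 [ 0.5 -0.2  0.4] [-0.3  0.4 -0.1]
```

View pics/b1.png

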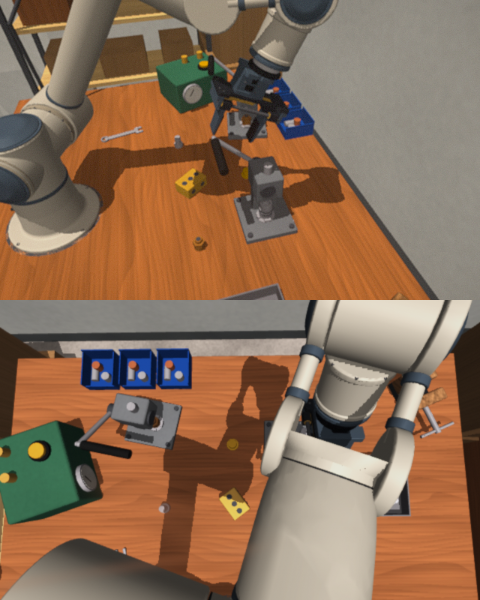

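The jaws sit above the bar and straddle it in the side view (bar at ~(220,155) of the half-size picture), and nothing is touching. I'll lower and grip.

Run:
```python
from plan import *
np.set_printoptions(precision=4,suppress=True)
for b in(.05,.02,0):
    arm.move_l(pose(0,-.45,1,b)[0],feed=.06); f=arm.current_force(); print(b,f)
    if np.linalg.norm(f)>6: raise SystemExit
cv2.imwrite("pics/side2.png",cv2.resize(arm.snapshot("side")[50:290,180:500,::-1],None,fx=2,fy=2))
arm.grip(.0235)
print(arm.current_t(),arm.current_width(),arm.current_force(),arm.current_ee_pos(),pose(0,-.45)[0])
cv2.imwrite("pics/side3.png",cv2.resize(arm.snapshot("side")[50:290,180:500,::-1],None,fx=2,fy=2))
```

```text
0.05 [ 1.0965 -0.3427 -0.842 ]
0.02 [-0.524  -0.1168  0.551 ]
0 [ 0.3737  0.1315 -0.0293]
6.375 0.023677770289463208 [-5.3949 -0.5287  4.5181] [ 0.5071 -0.1898  0.2783] [ 0.5075 -0.1898  0.2781]
```

View pics/side3.png

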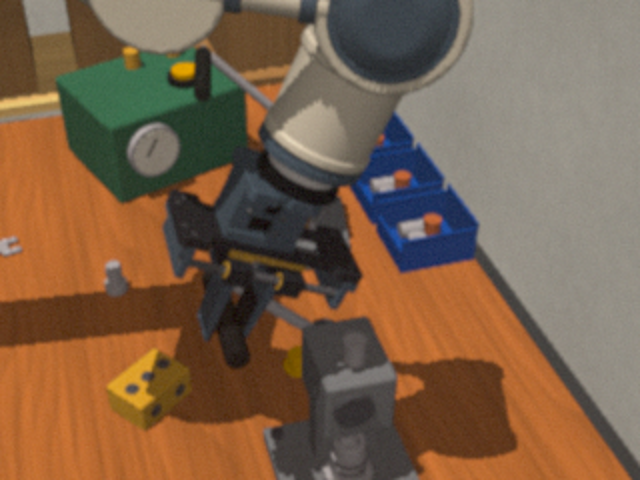

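The jaws are closed round the bar's middle (picture ~(235,320)). I'll command a tighter closing so the full force acts, then pull in arc steps while watching force.

Run:
```python
from plan import *
np.set_printoptions(precision=3,suppress=True)
arm.grip(.012); print("w",arm.current_width(),arm.current_force())
for i,th in enumerate(np.arange(.06,.96,.06)):
    p,R=pose(th,-.45); arm.move_l(p,R,feed=.06)
    f=arm.current_force(); print(round(th,2),arm.current_t(),f,arm.current_ee_pos()-p,arm.current_width())
    if np.linalg.norm(f)>45: print("high");break
for n in("side","top"): cv2.imwrite(f"pics/{n}4.png",arm.snapshot(n)[:,:,::-1])
```

```text
w 0.023375913718236885 [-5.749  0.546  4.701]
0.06 6.9583 [-1.771  0.571  8.454] [ 0.    -0.     0.001] 0.023438741158986667
0.12 7.275 [-3.312  1.291  8.933] [-0.    -0.     0.001] 0.023604640526821537
0.18 7.5917 [-3.928  1.149  9.88 ] [-0.    -0.     0.001] 0.023238613726161417
0.24 7.9083 [-4.912  0.769 10.433] [-0.    -0.     0.001] 0.023015376262450028
0.3 8.225 [-6.203  0.096 10.816] [-0. -0.  0.] 0.02333638337770355
0.36 8.5417 [-6.28   0.807 11.522] [-0. -0.  0.] 0.02346247427508276
0.42 8.8583 [-6.506  0.323 10.727] [-0. -0.  0.] 0.02323498511203718
0.48 9.175 [-7.297  0.444 11.424] [-0. -0.  0.] 0.02336060869901795
0.54 9.4917 [-7.941 -0.67  11.858] [-0. -0.  0.] 0.023127254933601103
0.6 9.8083 [-8.806 -1.086 10.392] [-0. -0.  0.] 0.02295303581821473
0.66 10.125 [-9.771 -0.72  11.116] [-0. -0. -0.] 0.023621052316777153
0.72 10.4417 [-10.78   -1.689  11.52 ] [-0. -0. -0.] 0.023259031518975414
0.78 10.7583 [-12.483  -2.692  11.159] [-0. -0. -0.] 0.02337606230240498
0.84 11.075 [-14.8    -3.315  10.152] [-0. -0. -0.] 0.023787181550741176
0.9 11.425 [-14.799  -2.782  10.107] [-0. -0. -0.] 0.023149025017968484
```

Run:
```python
from plan import *
np.set_printoptions(precision=3,suppress=True)
for th in(.93,.96,.98,1.0,1.01,1.02,1.03):
    p,R=pose(th,-.45); arm.move_l(p,R,feed=.03)
    f=arm.current_force(); tg=Ro.from_rotvec(-Y*th).apply((X+Z)/2**.5); print(th,arm.current_t(),f,"tang",f@tg,arm.current_ee_pos()-p)
    if f@tg>26: break
arm.sleep(.3);print(arm.current_force())
for n in("side","top"): cv2.imwrite(f"pics/{n}5.png",arm.snapshot(n)[:,:,::-1])
cv2.imwrite("pics/b5.png",cv2.resize(cv2.imread("pics/side5.png")[50:290,180:500],None,fx=2,fy=2))
```

```text
0.93 11.8417 [-16.024  -3.521   9.507] tang 11.704054808183866 [-0. -0. -0.]
0.96 12.1583 [-15.664  -3.072  10.006] tang 12.561027081811595 [-0. -0. -0.]
0.98 12.4167 [-15.103  -2.957   9.87 ] tang 12.589737242063425 [-0. -0. -0.]
1.0 12.675 [-18.065  -2.065  11.389] tang 14.963205941275692 [-0. -0. -0.]
1.01 12.925 [-23.934  -0.734  28.807] tang 33.40900633764215 [-0. -0.  0.]
[-23.582  -0.808  26.102]
```

View pics/b5.png

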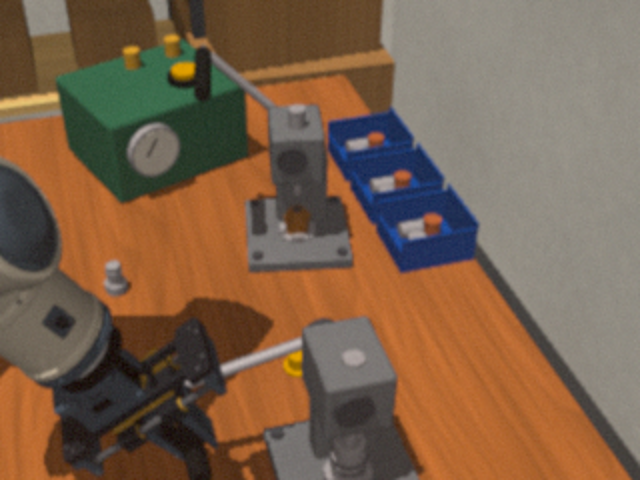

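The lower stop is reached: the tangential force jumps from 15 to 33 N at 1.01 rad, and the plunger top is flush with the head (~(355,358)). Now I'll ease it back up.

Run:
```python
from plan import *
np.set_printoptions(precision=3,suppress=True)
t0=arm.current_t()
for th in list(np.arange(.96,.05,-.05))+[.03,.015,.005,0.]:
    p,R=pose(th,-.45); arm.move_l(p,R,feed=.025)
    f=arm.current_force(); tg=Ro.from_rotvec(-Y*th).apply((X+Z)/2**.5); print(round(th,3),arm.current_t()-t0,f,"tang",f@tg,arm.current_width())
    if th<.1 and f@tg<-6: break
print(arm.current_t())
cv2.imwrite("pics/b6.png",cv2.resize(arm.snapshot("side")[50:290,180:500,::-1],None,fx=2,fy=2))
```

```text
0.96 0.4750000000000014 [-16.591  -2.569   9.836] tang 12.557394636111182 0.023434818695132094
0.91 0.9500000000000011 [-15.624  -4.056  11.015] tang 12.85853912104783 0.02353552182366057
0.86 1.4250000000000007 [-14.881  -3.972  11.033] tang 12.10413905947098 0.023351862290852635
0.81 1.9000000000000004 [-13.299  -2.667  10.91 ] tang 11.23168523909124 0.023158442170022237
0.76 2.375 [-11.756  -2.439  10.284] tang 9.983287691941877 0.023078756949322893
0.71 2.8500000000000014 [-9.726 -1.672 11.156] tang 10.394830907560015 0.023843206131386057
0.66 3.3249999999999993 [-10.371  -1.141  12.046] tang 10.658049032910489 0.023434907169396176
0.61 3.8000000000000007 [-8.985 -0.22  11.448] tang 9.70572765156945 0.023330857010499598
0.56 4.275000000000002 [-7.892 -0.43  11.947] tang 9.88406759005283 0.02321222363208374
0.51 4.75 [-7.901 -0.062 11.02 ] tang 8.457522122685972 0.023138907398325866
0.46 5.225000000000001 [-7.464 -0.109 11.853] tang 8.846617910993448 0.02340959712062695
0.41 5.699999999999999 [-6.814  0.823 10.831] tang 7.571796955063044 0.023861007851216216
0.36 6.175000000000001
[... 188 characters left out ...]
4] tang 6.573272129616571 0.02315784840445041
0.21 7.600000000000001 [-3.289  1.175 11.043] tang 7.459758197833506 0.023143962696883142
0.16 8.075 [-4.347  1.353 10.267] tang 5.760560921818467 0.023754595308238795
0.11 8.55 [-2.846 -0.104  9.725] tang 5.812615932595913 0.02346030048466341
0.06 9.025000000000002 [-3.225  0.96   9.982] tang 5.314211616476618 0.023361398924318547
0.03 9.375 [-1.973  0.268 10.042] tang 5.954163857538671 0.02315358180195022
0.015 9.625 [-2.725  1.262 10.029] tang 5.279080895240741 0.023522409882855925
0.005 9.875 [-5.45  -0.353  5.13 ] tang -0.18218238860271055 0.0234443127291454
0.0 10.125 [-8.821 -0.839 -1.306] tang -7.144948182521243 0.023218526959790365
23.45
```

View pics/b6.png

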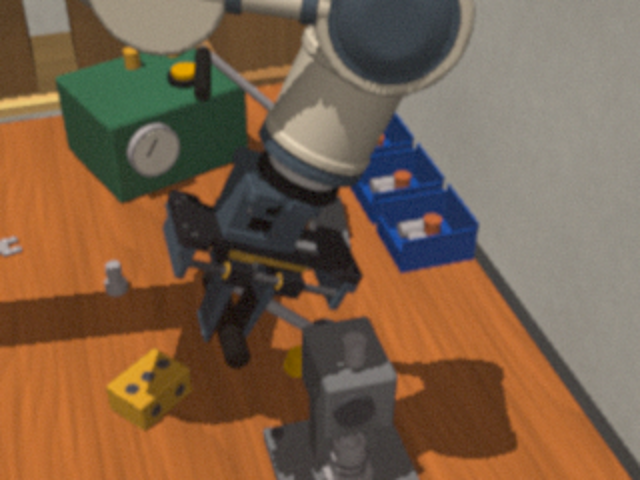

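The lever is against its upper stop: tangential force reversed to -7 N, and the picture matches the one before the pull. I'll open, back out along the tool axis and check.

Run:
```python
from plan import *
from g import blob
np.set_printoptions(precision=4,suppress=True)
arm.grip(.091); print(arm.current_width(),arm.current_force())
arm.move_l(pose(0,-.45,1,.03)[0],feed=.05); arm.move_l(pose(0,-.45,1,.13)[0],feed=.1)
print(arm.current_t(),arm.current_force())
s=arm.snapshot("side")[:,:,::-1];cv2.imwrite("pics/side7.png",s)
s0=cv2.imread("pics/side0.png")
for im in(s0,s): 
    c,d,a,b,N=blob(im,(276,190,308,236),55);print(c,N)
a=np.hstack([i[60:330,250:420] for i in(s0,s)]);cv2.imwrite("pics/b7.png",cv2.resize(a,None,fx=2.2,fy=2.2))
# shift of socket and other press region by phase correlation
for n,(x0,y0,x1,y1) in dict(socket=(335,262,375,300),idle=(275,70,345,130)).items():
    g=[cv2.cvtColor(i[y0:y1,x0:x1].copy(),cv2.COLOR_BGR2GRAY).astype(np.float32) for i in(s0,s)]
    print(n,cv2.phaseCorrelate(g[0],g[1]))
```

```text
0.09099347623625012 [-0.3378 -0.7915 -0.4547]
26.5 [0.6051 0.3772 0.357 ]
[293.0249 210.8889] 441
[293.0822 211.2916] 511
socket ((0.08160768211729774, 0.002262300291775432), 1.035264017879963)
idle ((-0.5521374166153237, 0.03930988995892548), 0.3527209312827499)
```

View pics/b7.png

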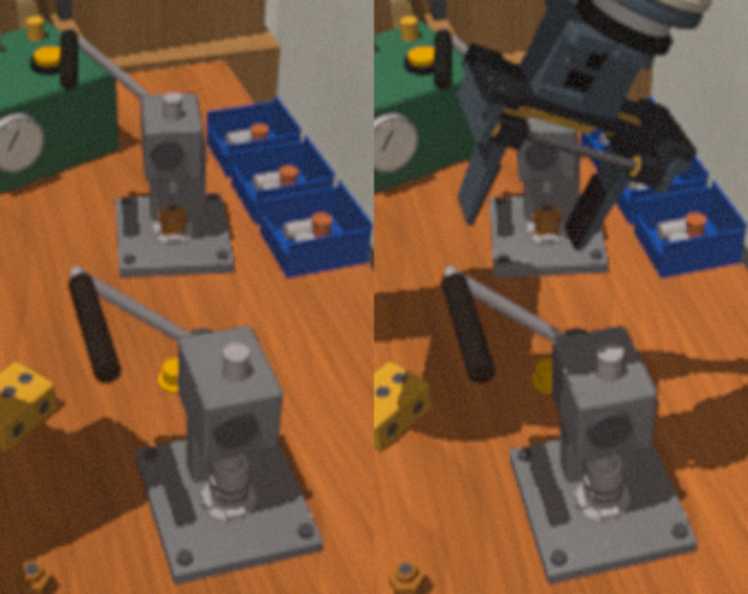

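The lever grip, socket and far lever are all where they began, and the gripper is clear. Handing in.

```bash
python3 -c "
from rig import arm
print(arm.current_t(),arm.current_force(),arm.sign_off())"
```

```text
the job is handed in; nothing more can be done
26.55 [0.10231051 0.67312908 0.79273739] None
```

I pulled the lever of the press holding the steel socket (the right-hand one) down to its stop and eased it back up. I then let go and handed the job in at 26.6 s.

- **Down stroke:** I gripped the bar at its middle and turned the tool with the lever along its arc. At about 1.0 rad the force along the arc jumped from 15 to 33 N and the plunger top sat flush with the head, so the lower stop was reached. I held it there for 0.3 s.
- **Return:** It took 10.1 s, about 0.1 rad/s on average. At the top the force reversed to -7 N, so the lever was against its upper stop before I opened the jaws.
- **Last checks:** In the side view the grip was within 0.4 px of where it started and the socket within 0.1 px. The wrist force was under about 1.1 N with the gripper clear.
- **Weak check:** The image comparison for the other press's lever was unreliable because the gripper covered part of that view (shift 0.55 px, low response of 0.35). By eye that lever was unmoved, and the arm stayed well away from it.

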